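# Open the code-locked medicine box

## Robot

A 7-joint arm with a two-finger parallel gripper is mounted at the origin on a cart in front of the work surface, level with it; the furniture and walls round the work are solid. World frame = base frame: x ahead of the robot, y to its left, z up, the work surface at z = 0. Lengths are in m, angles in rad, forces in N, time in s.
With the tool pointing down it reaches from about 0.4 to 0.85 m from the base axis. Payload 10.4 kg.
Tool frame: the origin (TCP) lies between the finger pads; the fingertips stand ahead of it and the grasp point (between the pads) lies 3 mm ahead of it (r.tips_ahead is the z of the fingertips in the tool frame, in m); z points along the fingers, y is the line along which they close (so a half turn about z gives the same grasp; the last joint's range is limited). The gripper opens to 87 mm and grips with 3 to 60 N. Pads are 19 mm wide; open, the fingers measure 117 mm over their backs; the gripper's body (75 mm by 190 mm) begins 51 mm behind the grasp point.
Start: joints at [-0.023, 0.332, -0.065, 1.46, 0.022, 1.35, -0.088], TCP at [0.625, 0, 0.222] pointing down, gripper open.
Joint ranges: [-2.6, 2.6], [-0.5, 2.12], [-1.47, 1.34], [0.16, 2.42], [-1.27, 4.41], [0.06, 2.06], [-2.6, 2.6]. Speed limits (rad/s): [2.22, 2.22, 2.79, 2.79, 3.14, 3.14, 3.14].

## Interface

Orientations are given as a unit quaternion [x, y, z, w].
In Python, from bench import telemetry, camera, get_calibration, r gives the robot as it stands.
- The arm moves only by the tool drive_tool, never from a script. Its argument "series" is one flat list of numbers, 7 for each row, row after row: the turn, a rotation vector about the tool's x, y, z in units of 5 degrees (1.0 is 5 degrees), then the shift along the tool's x, y, z in units of 40 mm (1.0 is 40 mm), then the opening, from -1 (shut) to 1 (fully open). A call has 1 to 10 rows; each row is the pose to reach, as a shift and turn from the pose commanded when the call began, along the tool's axes at that moment; what a row does not reach only later rows make up. A row lasts 1/12 s, in which the tool goes at most 41.7 mm and 7.16 degrees, less where a joint would pass 70% of its speed; a pose out of reach is approached as far as the arm can. A call with a gripper value outside its range is refused whole. The fingers move at their own pace and stop on an object; "grip_force" is the grip in N (left out, the last holds). Time passes only in rows, so rows that repeat a pose let the fingers close. It gives the time, the measured TCP pose, the force, the opening and the grip force at its end, in the units of the state.
- telemetry.read_state(): the state, without advancing time (a new reading comes with each control period).
- camera(name): name is "scene" or "side" or "wrist"; returns the picture (384x512x3 uint8, red, green, blue); there is no depth.
- get_calibration(name): a dict with "fovy" (degrees; the focal length in pixels is half the picture's height over the tangent of half this angle, whatever the lens; pixels are square), "cx", "cy" (the principal point, pixels), "xyz" and "rotation" of the camera in the world. Camera axes: x right, y up, looking along -z (the intrinsics and any distortion apply to the point x, -y, -z); pixel columns grow to the right and rows downward; lengths in m; the calibration is good to about 2 mm. A picture is of the moment at which its call begins: read the wrist's pose just before it. get_calibration takes no time and is no camera call; for the wrist camera it gives the pose at the moment of the call.
- r.close_job(): hands the job in; it is judged then, once.
The state is a dict: "time": time; "joint_positions": joint angles; "joint_vel": joint speeds; "joint_torque": joint torques, N m; "ee_pos": TCP position; "eef_rot": TCP orientation; "ft_force": force on the tool from outside, world axes, zero at the start; "torque": the same for the moment, N m; "width": finger opening in m; "grip_force": force on a finger pad.
Only numpy, scipy, OpenCV 4.12 (cv2) and the standard library are available. Lean on these libraries where they do the work, as an engineer would, in place of code of your own. Each camera call takes 0.05 s, during which the arm holds its last target. There are 200 camera calls.

## Task

Unlock the medicine box on the cart: set its left (blue) dial to 3 and its right (red) dial to 7 and push each dial down fully home; the scales are worn, so each dial drops only somewhere near its number - press it lightly and turn it slowly to either side until you feel it give, never forcing it. Then draw the yellow latch all the way towards you so that the lid springs up. Do not disturb the loose things standing round the box.

Things in the scene. Friction and masses are not known exactly. Their poses are not given: they have to be found in the camera images.
- lockbox: fixed grey steel box, 150 (x) x 250 (y) x 75 mm high. Origin: centre of its underside; +x to its rear (away from the robot), +y to its left as the robot sees it, z up. Its front part (x -75 to +10 mm) is a solid lock console, flat top 75 mm up; behind it a bay under a blue lid. Dials on the console at x -35 mm, y +80 (left, blue) and y -80 mm (right, red), yellow latch between them.
- left_stem: left dial as a whole. Origin on its vertical axis, level with the console top while the dial is up; does not turn with the knob, axes parallel to the box's. Sinks 7.5 mm when pushed home and stays where left (friction about 2.5 N, no spring). Off its gate it yields 0.3 mm, then meets a springy stop, 25 N per mm; at the gate it goes down 7.5 mm to a hard stop and can then no longer be turned.
- left_grip (a point): middle of the left knob's upright blue grip bar, on the dial's axis, 30 mm above left_stem's origin; sinks with the dial, axes parallel to the box's. The bar is 38 mm long (along its white line), 12 mm thick, 30 mm tall (15 mm above and below this point), on a black skirt of 40 mm diameter, 6 mm thick, whose top is 15 mm below this point.
- left_dial (a joint): turn of the left knob, rad: 0 when its white line points to number 0 at the rear (+x of the box), growing clockwise from above. Numbers 0 to 9 lie 0.628 rad apart clockwise: 3 is 1.885. Stops at -0.3 and 5.95. Starts 0.45 to 1.15 short of 3. Worn: the gate's middle lies up to 0.30 rad either side of 3; the dial drops within about 0.05 rad either side of that middle. Friction about 0.03 N m.
- right_stem: right dial as a whole; moves and yields in the same way as left_stem. Origin on its vertical axis, level with the console top while the dial is up; goes down 7.5 mm at its gate.
- right_grip (a point): middle of the right knob's upright red grip bar, on the dial's axis, 30 mm above right_stem's origin; same shape and sizes as at left_grip.
- right_dial (a joint): turn of the right knob, rad, counted like left_dial (0 with the white line to the rear, clockwise positive): 7 is 4.398. Starts 0.45 to 1.15 beyond 7. The gate's middle lies up to 0.30 rad either side of 7, width as on the left.
- latch: yellow ribbed latch fin, 26 (along box x) x 12 (along box y) x 30 mm, standing 4 to 34 mm above the console top. Origin: centre of the fin, level with the console top, at box x -12 mm when shut. It slides 25 mm along -x of the box (towards the robot) and stays where it is left, friction about 3 N. Until both dials are at least 6 mm down it is blocked after about 0.6 mm.
- lid (a joint): lid hinge at the rear edge, rad: 0 shut; a spring lifts the front edge of the lid to 0.40 (about 25 mm) once the latch is drawn more than half way.
- gel_pot: loose blue gel pot with white cap, 43 mm diameter, 60 mm high, to the left of the box; leave alone. Origin: centre of its underside.
- brown_bottle: loose brown bottle with white cap, 49 mm diameter, 122 mm high, to the right of the box; leave alone. Origin: centre of its underside.
- lancet_carton: loose small white and purple carton, 31x47x72 mm, upright at the front right of the cart; leave alone. Origin: centre of its underside.

How it is judged:
On the way:
1. both dials are down home (at least 5 mm) in their gates (z of each of left_stem, right_stem in the frame of lockbox below 0.07 m), for 0.1 s.
At the end, for the whole second after the job is handed in: both dials are down in their gates (at least 5 mm of 7.5 mm) at their code numbers, the latch is drawn at least 20 mm of its 25 mm, and the lid stands up by more than 0.25 rad (all of step 1 and value of joint left_dial between 1.48 and 2.29 rad and value of joint right_dial between 3.99 and 4.81 rad and x of latch in the frame of lockbox below -0.032 m and value of joint lid above 0.25 rad); the robot touches nothing.
It fails at once if a dial is pressed or twisted against the lock with more than 40 N (contact force between any of left_stem, right_stem and lockbox above 40 N).
It fails at once if the latch is forced against the lock with more than 25 N (contact force between latch and lockbox above 25 N).
It fails at once if the gel pot, the brown bottle or the lancet carton is moved more than 30 mm or tipped (distance of any of gel_pot, brown_bottle, lancet_carton from where it was at the start of the episode above 0.03 m or angle between any of gel_pot, brown_bottle, lancet_carton's own z axis and vertical above 0.4 rad).
It also fails if it takes over 72 s, if anything falls off the work surface, if the arm or the gripper's body presses on something with over 40 N, if the wrist force passes 120 N, or if a joint passes its speed limit or range.

## Working session

There is one attempt and no reset: what is moved stays moved. The work goes in short steps, Python scripts to look and compute and a tool call to move; the robot and the scene stay as the last step left them, time stands still between calls to the robot, and variables do not carry over. Pictures are saved under pics/ and viewed, at most 10 in all, crops included, and the job is handed in when it is done.

Besides the shell and the picture viewer there is one more tool, called as name(argument=value, ...), one argument or row to a line, values as JSON. drive_tool: Moves the arm, as the interface text tells. Its arguments: {"type":"object","properties":{"series":{"type":"array"},"grip_force":{"type":"number"}},"required":["series"]}

```bash
mkdir -p pics; ls; python3 - <<'E'
from bench import telemetry, camera, get_calibration, r
import cv2,numpy as np
s=telemetry.read_state();print(s, r.tips_ahead)
ims=[]
for n in ["scene","side","wrist"]:
    c=get_calibration(n);print(n,c)
    im=camera(n)[:,:,::-1];cv2.imwrite(f"pics/{n}0.png",im)
E
```

```text
pics
{'time': 0.0, 'joint_positions': array([-0.02260009,  0.33286972, -0.06472291,  1.46093309,  0.02160479,
        1.34991448, -0.08849442]), 'joint_vel': array([-0.00032817,  0.00155336,  0.00061635, -0.00036884,  0.00170561,
        0.00029338, -0.00082292]), 'joint_torque': array([-1.20520472e-04, -6.23245955e+01,  2.44190963e-02, -3.89891267e+01,
       -6.13984605e-02,  3.97891912e-02,  1.87085252e-04]), 'ee_pos': array([6.24609850e-01, 5.90870782e-06, 2.21659284e-01]), 'eef_rot': array([ 7.07089207e-01,  7.07123994e-01, -5.27264159e-04, -4.81995974e-04]), 'ft_force': array([-0.02532956,  1.26947943, -0.17706143]), 'torque': array([-0.0044132 ,  0.04280392,  0.03312758]), 'grip_force': 0.0, 'width': 0.08697670928785721} 0.022
scene {'fovy': 54.75113540438958, 'cx': 259.2834998403299, 'cy': 189.97833978993808, 'xyz': array([0.23439368, 0.44417397, 0.74836085]), 'rotation': array([-0.08880426,  0.32743696,  0.91332843, -0.22523328])}
side {'fovy': 55.50156083593948, 'cx': 250.809773876466, 'cy': 191.12637116423076, 'xyz': array([ 0.30280331, -0.74014236,  0.50195184]), 'rotation': array([ 0.50238158, -0.06850858, -0.10049456,  0.85604916])}
wrist {'fovy': 69.07891047084233, 'cx': 250.99919134478992, 'cy': 191.62687570460662, 'xyz': array([0.62509439, 0.07366244, 0.38503615]), 'rotation': array([-1.36525936e-01,  1.30180301e-03, -2.04790653e-04,  9.90635620e-01])}
```

View pics/scene0.png

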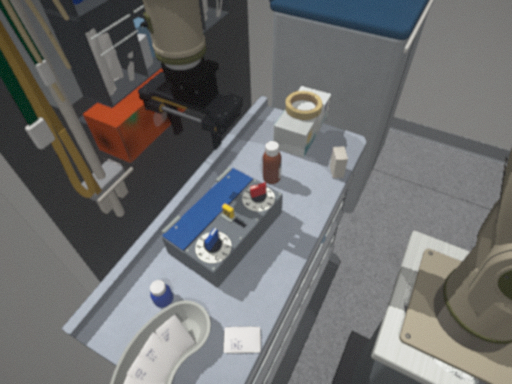

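View pics/wrist0.png

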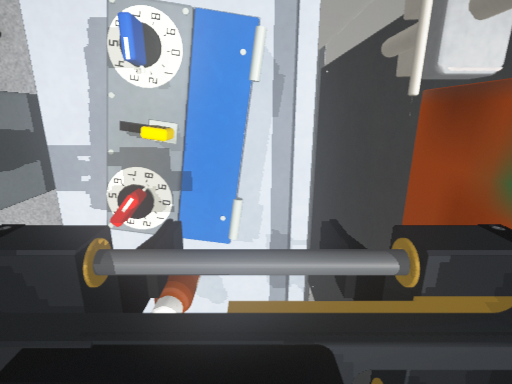

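The scene shows the box with blue dial (213,243), red dial (258,195) and latch (229,212). The wrist view shows blue at (135,45), latch (155,132) and red (130,205). I'll enlarge the wrist view.

```bash
python3 - <<'E'
import cv2
im=cv2.imread("pics/wrist0.png")[0:250,90:290]
cv2.imwrite("pics/w0z.png",cv2.resize(im,None,fx=2.4*1,fy=2.4,interpolation=cv2.INTER_CUBIC))
im=cv2.imread("pics/scene0.png")[160:290,150:300]
cv2.imwrite("pics/s0z.png",cv2.resize(im,None,fx=4,fy=4,interpolation=cv2.INTER_CUBIC))
E
```

```text
(no output)
```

View pics/w0z.png

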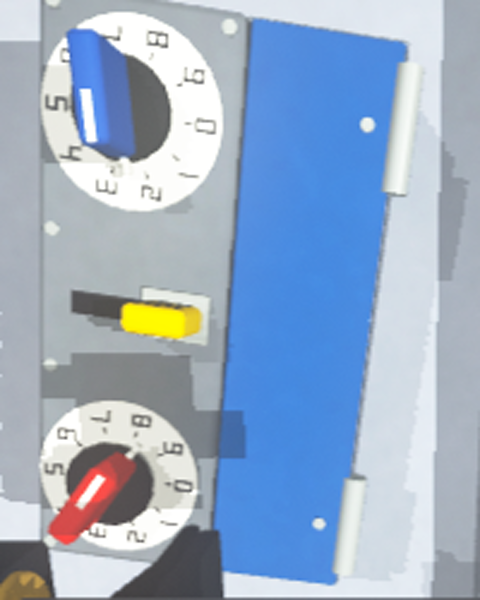

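View pics/s0z.png

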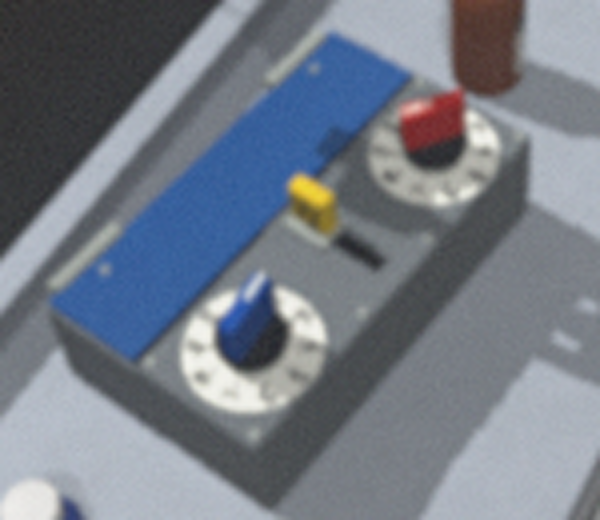

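The enlarged wrist crop shows the blue dial plate centre at crop (132,111), the red plate centre at (118,476), and the latch top at about (160,321). The blue skirt pointer is at (122,163), between 2 and 3. The red one is at (132,455), near 8.

```bash
cat > h.py <<'E'
import numpy as np
from scipy.spatial.transform import Rotation as R
from scipy.optimize import least_squares
def proj(c,P,k=0):
    p=R.from_quat(c['rotation']).inv().apply(np.atleast_2d(P)-c['xyz'])
    f=192/np.tan(np.radians(c['fovy']/2)); x=p[:,0]/-p[:,2]; y=-p[:,1]/-p[:,2]
    d=1+k*(x*x+y*y)
    return np.c_[c['cx']+f*x*d,c['cy']+f*y*d]
def box(q,P):
    return R.from_euler('z',q[2]).apply(np.atleast_2d(P))+[q[0],q[1],0]
E
python3 - <<'E'
from h import *
from bench import get_calibration
w=get_calibration('wrist'); s=get_calibration('scene')
L=np.array([-.035,.08,.075]);Rr=np.array([-.035,-.08,.075])
# wrist: dials, front right corner, lid front-edge ends, lid rear corners
Pw=np.array([L,Rr,[-.075,-.125,.075],[.01,.125,.075],[.075,-.125,.075],[.075,.125,.075],[-.012,0,.109]])
uw=np.array([[132,111],[118,476],[43,545],[248,18],[335,584],[408,42],[159,321]])/2.4+[90,0]
Ps=np.array([L,Rr,[-.075,.125,.075],[-.075,-.125,.075],[.075,.125,.075],[.075,-.125,.075],[-.012,0,.109]])
us=np.array([[254,347],[434,157],[257,445],[527,140],[52,300],[333,33],[315,190]])/4+[150,160]
def res(q,kk=True):
    return np.r_[proj(w,box(q,Pw),q[3])-uw,proj(s,box(q,Ps),q[4])-us]
for mode in (0,1):
    g=lambda q:res(np.r_[q,0,0] if mode==0 else q).ravel()
    o=least_squares(g,[.6,.15,0]+[0,0]*mode,loss='soft_l1');print(o.x.round(4));print(g(o.x).reshape(-1,2).round(1).tolist())
q=o.x
# knob pointer on skirt top (z=.081..), radius .02
from bench import telemetry
for n,P,u in(('L',L,[122,163]),('R',Rr,[132,455])):
    u=np.array(u)/2.4+[90,0]
    def f(v): return (proj(w,box(q,P+[v[1]*np.cos(v[0]),-v[1]*np.sin(v[0]),.004]),q[3])-u).ravel()
    o=least_squares(f,[1.2 if n=='L' else 5,.02]);print(n,o.x)
print(box(q,[L+[0,0,.03],Rr+[0,0,.03],[-.012,0,.095]]))
E
```

```text
[ 0.5413  0.0528 -0.1424]
[[0.6, 2.0], [1.0, -0.1], [-2.5, 2.1], [0.5, -2.6], [-0.3, 2.0], [-0.0, -1.9], [-3.0, 0.1], [-0.1, 0.1], [0.0, -1.1], [-0.3, 1.7], [2.0, -1.3], [-2.1, 0.7], [0.4, -1.7], [-1.0, -0.3]]
[ 0.5411  0.0542 -0.1405 -0.0411 -0.3098]
[[1.9, 3.0], [1.5, -1.2], [-0.9, 0.7], [1.2, -0.4], [-0.2, 0.8], [-0.6, -0.7], [-2.6, -1.0], [0.3, -0.0], [-0.2, -0.7], [0.4, 0.6], [1.7, -1.0], [0.2, 0.1], [0.1, -1.2], [-1.1, 0.1]]
L [1.76741963 0.01960912]
R [5.21515871 0.01277795]
[[ 0.51765636  0.13829467  0.105     ]
 [ 0.49525208 -0.02012896  0.105     ]
 [ 0.52922762  0.05586224  0.095     ]]
```

Pose fit agrees to about 1 px, so I'm moving above the blue knob and checking from there.

drive_tool(
  series=[0,0,0,0.7,-0.5,0.1,0.15,0,0,0,1.4,-1.1,0.2,0.15,0,0,0,2.1,-1.6,0.3,0.15,0,0,0,2.8,-2.2,0.5,0.15,0,0,0,3.45,-2.67,0.5,0.15,0,0,0,3.45,-2.67,0.5,0.15,0,0,0,3.45,-2.67,0.5,0.15,0,0,0,3.45,-2.67,0.5,0.15],
)

```text
time: 0.82
ee_pos: [0.5186, 0.1373, 0.2025]
eef_rot: [0.707, 0.707, -0.0, 0.0]
ft_force: [0.0, -0.2, 0.4]
width: 0.0515
grip_force: 0.0
```

```bash
python3 - <<'E'
from bench import telemetry, camera, get_calibration
import cv2,json
c=get_calibration('wrist');s=telemetry.read_state();print(s['ee_pos'],s['eef_rot'],s['ft_force'],s['time'])
print(c)
json.dump({k:(v.tolist() if hasattr(v,'tolist') else v) for k,v in c.items()},open('w1.json','w'))
im=camera('wrist')[:,:,::-1];cv2.imwrite('pics/w1.png',im)
cv2.imwrite('pics/w1z.png',cv2.resize(im[60:384],None,fx=1.5,fy=1.5))
E
```

```text
[0.51858797 0.13731092 0.20251116] [ 7.07243316e-01  7.06970159e-01 -4.10621963e-05  2.91981428e-04] [ 0.01618369 -0.16474113  0.38651577] 0.8167
{'fovy': 69.07891047084233, 'cx': 250.99919134478992, 'cy': 191.62687570460662, 'xyz': array([0.51880702, 0.21103741, 0.36580125]), 'rotation': array([-1.36713369e-01,  5.06814756e-04, -5.34563097e-04,  9.90610373e-01])}
```

View pics/w1z.png

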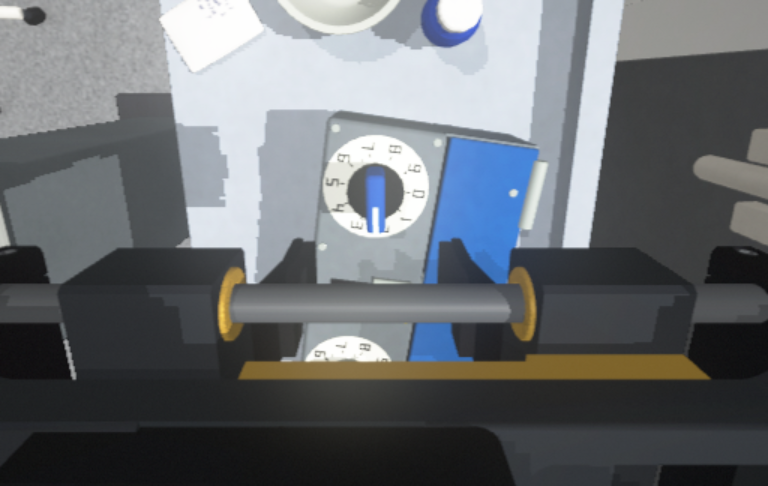

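The blue dial centre is at pixel (250,185), which gives world (0.518, 0.137) under the tool. The bar points along −y, so the dial reads about 1.43. Descending and gripping.

drive_tool(
  series=[0,0,0,0,0,0.7,0.1,0,0,0,0,0,1.3,0.0,0,0,0,0,0,1.8,-0.1,0,0,0,0,0,2.15,-0.15,0,0,0,0,0,2.15,-0.15,0,0,0,0,0,2.15,-0.15],
  grip_force=30,
)

```text
time: 1.37
ee_pos: [0.5185, 0.1369, 0.1161]
eef_rot: [0.708, 0.706, -0.001, -0.0]
ft_force: [0.3, -0.2, 0.4]
width: 0.0378
grip_force: 0.0
```

drive_tool(
  series=[0,0,0,0,0,0,-1,0,0,0,0,0,0,-1,0,0,0,0,0,0,-1,0,0,0,0,0,0,-1,0,0,0,0,0,0,-1,0,0,0,0,0,0,-1],
  grip_force=30,
)

```text
time: 1.87
ee_pos: [0.5179, 0.1381, 0.1167]
eef_rot: [0.707, 0.707, -0.0, -0.0]
ft_force: [-2.1, -0.5, 2.5]
width: 0.011
grip_force: 30.0
```

drive_tool(
  series=[0,0,0.4,0,0,0,-1,0,0,0.8,0,0,0,-1,0,0,1.2,0,0,0,-1,0,0,1.2,0,0,0,-1,0,0,1.2,0,0,0.02,-1,0,0,1.2,0,0,0.02,-1,0,0,1.2,0,0,0.02,-1,0,0,1.2,0,0,0.02,-1],
)

```text
time: 2.53
ee_pos: [0.5181, 0.1383, 0.1162]
eef_rot: [0.743, 0.67, 0.0, -0.0]
ft_force: [-5.1, -0.4, 6.7]
width: 0.011
grip_force: 30.0
```

drive_tool(
  series=[0,0,0.15,0,-0.02,0,-1,0,0,0.3,0,-0.02,0,-1,0,0,0.45,0,-0.02,0,-1,0,0,0.6,0,-0.02,0,-1,0,0,0.75,0,-0.02,0,-1,0,0,0.9,0,-0.02,0,-1,0,0,0.9,0,-0.02,0,-1],
)

```text
time: 3.12
ee_pos: [0.5179, 0.1383, 0.1162]
eef_rot: [0.769, 0.639, 0.001, 0.0]
ft_force: [-1.5, -0.6, 6.2]
width: 0.0108
grip_force: 30.0
```

drive_tool(
  series=[0,0,0.15,0,0,0,-1,0,0,0.3,0,0,0,-1,0,0,0.45,0,0,0,-1,0,0,0.6,0,0,0,-1,0,0,0.75,0,0,0,-1,0,0,0.9,0,0,0,-1,0,0,0.9,0,0,0,-1],
)

```text
time: 3.7
ee_pos: [0.518, 0.1383, 0.1162]
eef_rot: [0.793, 0.609, 0.001, 0.0]
ft_force: [-1.4, 1.2, 5.8]
width: 0.0114
grip_force: 30.0
```

drive_tool(
  series=[0,0,0.15,0,0,0.005,-1,0,0,0.3,0,0,0.005,-1,0,0,0.45,0,0,0.005,-1,0,0,0.6,0,0,0.005,-1,0,0,0.75,0,0,0.005,-1,0,0,0.9,0,0,0.005,-1,0,0,0.9,0,0,0.005,-1],
)

```text
time: 4.28
ee_pos: [0.518, 0.1383, 0.1162]
eef_rot: [0.817, 0.577, 0.001, 0.0]
ft_force: [-0.8, -0.4, 6.6]
width: 0.011
grip_force: 30.0
```

drive_tool(
  series=[0,0,0.15,0,0,0,-1,0,0,0.3,0,0,0,-1,0,0,0.45,0,0,0,-1,0,0,0.6,0,0,0,-1,0,0,0.75,0,0,0,-1,0,0,0.9,0,0,0,-1,0,0,0.9,0,0,0,-1],
)

```text
time: 4.87
ee_pos: [0.5181, 0.1383, 0.1162]
eef_rot: [0.839, 0.545, 0.001, 0.0]
ft_force: [-1.3, 0.5, 7.1]
width: 0.0114
grip_force: 30.0
```

drive_tool(
  series=[0,0,0.15,0,0,0,-1,0,0,0.3,0,0,0,-1,0,0,0.45,0,0,0,-1,0,0,0.6,0,0,0,-1,0,0,0.75,0,0,0,-1,0,0,0.9,0,0,0,-1,0,0,0.9,0,0,0,-1],
)

```text
time: 5.45
ee_pos: [0.5181, 0.1382, 0.1162]
eef_rot: [0.859, 0.511, 0.001, 0.0]
ft_force: [-1.2, -0.1, 7.7]
width: 0.0112
grip_force: 30.0
```

drive_tool(
  series=[0,0,0.15,0,0,0,-1,0,0,0.3,0,0,0,-1,0,0,0.45,0,0,0,-1,0,0,0.6,0,0,0,-1,0,0,0.75,0,0,0,-1,0,0,0.9,0,0,0,-1,0,0,0.9,0,0,0,-1],
)

```text
time: 6.03
ee_pos: [0.5182, 0.1382, 0.1162]
eef_rot: [0.879, 0.477, 0.001, 0.0]
ft_force: [0.1, -0.4, 7.0]
width: 0.0109
grip_force: 30.0
```

drive_tool(
  series=[0,0,0.15,0,0,0,-1,0,0,0.3,0,0,0,-1,0,0,0.45,0,0,0,-1,0,0,0.6,0,0,0,-1,0,0,0.75,0,0,0,-1,0,0,0.9,0,0,0,-1,0,0,0.9,0,0,0,-1],
)

```text
time: 6.62
ee_pos: [0.5179, 0.138, 0.1158]
eef_rot: [0.897, 0.442, 0.001, 0.0]
ft_force: [1.2, -0.0, 1.3]
width: 0.0109
grip_force: 30.0
```

drive_tool(
  series=[0,0,0.15,0,0,0,-1,0,0,0.3,0,0,0,-1,0,0,0.45,0,0,0,-1,0,0,0.6,0,0,0,-1,0,0,0.75,0,0,0,-1,0,0,0.9,0,0,0,-1,0,0,0.9,0,0,0,-1],
)

```text
time: 7.2
ee_pos: [0.5177, 0.138, 0.1155]
eef_rot: [0.914, 0.406, 0.0, 0.0]
ft_force: [4.3, -1.0, -1.0]
width: 0.0108
grip_force: 30.0
```

It gave near +37°. Backing off a little and pushing gently.

drive_tool(
  series=[0,0,-0.2,0,0,0,-1,0,0,-0.5,0,0,0,-1,0,0,-0.7,0,0,0,-1,0,0,-0.7,0,0,0.015,-1,0,0,-0.7,0,0,0.03,-1,0,0,-0.7,0,0,0.03,-1],
)

```text
time: 7.7
ee_pos: [0.5176, 0.1381, 0.1144]
eef_rot: [0.901, 0.434, 0.0, 0.0]
ft_force: [4.0, 0.3, 1.9]
width: 0.0111
grip_force: 30.0
```

drive_tool(
  series=[0,0,0,0.011,0.014,0.02,-1,0,0,0,0.011,0.014,0.04,-1,0,0,0,0.011,0.014,0.06,-1,0,0,0,0.011,0.014,0.08,-1,0,0,0,0.011,0.014,0.08,-1],
)

```text
time: 8.12
ee_pos: [0.5179, 0.1381, 0.1108]
eef_rot: [0.901, 0.434, -0.0, -0.0]
ft_force: [2.1, 0.0, 0.3]
width: 0.0111
grip_force: 30.0
```

drive_tool(
  series=[0,0,0,0,0,0.02,-1,0,0,0,0,0,0.04,-1,0,0,0,0,0,0.06,-1,0,0,0,0,0,0.06,-1,0,0,0,0,0,0.06,-1],
)

```text
time: 8.53
ee_pos: [0.5182, 0.1381, 0.1094]
eef_rot: [0.901, 0.434, 0.0, 0.0]
ft_force: [-1.5, -2.4, 10.7]
width: 0.0109
grip_force: 30.0
```

The left dial is home at about 7 mm, with 10 N at the stop. Releasing, rising and moving over the red dial; yaw already suits it.

drive_tool(
  series=[0,0,0,0,0,0,-0.1,0,0,0,0,0,0,-0.1,0,0,0,0,0,0,-0.1,0,0,0,0,0,-0.7,-0.1,0,0,0,0,0,-1.4,-0.1,0,0,0,0,0,-2.0,-0.1,0,0,0,0,0,-2.0,-0.1],
)

```text
time: 9.12
ee_pos: [0.52, 0.1391, 0.1933]
eef_rot: [0.901, 0.435, 0.003, 0.0]
ft_force: [0.3, -0.5, -0.2]
width: 0.0381
grip_force: 0.0
```

drive_tool(
  series=[0,0,0,-0.8,0.4,0,0.1,0,0,0,-1.6,0.8,0,0.1,0,0,0,-2.4,1.3,0,0.1,0,0,0,-3.1,1.8,0,0.1,0,0,0,-3.45,2.015,0,0.1,0,0,0,-3.45,2.015,0,0.1,0,0,0,-3.45,2.015,0,0.1],
)

```text
time: 9.7
ee_pos: [0.4949, -0.0205, 0.1881]
eef_rot: [0.901, 0.434, -0.0, -0.0]
ft_force: [0.0, 1.6, -0.0]
width: 0.0478
grip_force: 0.0
```

```bash
python3 - <<'E'
from bench import telemetry, camera, get_calibration
from h import *
import cv2,json
c=get_calibration('wrist');s=telemetry.read_state();print(s['ee_pos'],s['eef_rot'],s['ft_force'],s['time'],s['joint_positions'])
P=box([.5411,.0542,-.1405],[[-.035,-.08,.075],[-.035,-.08,.12],[-.035,.08,.12]])
print(P,proj(c,P,-.04))
ths=(4.9,5.1,5.3,5.5)
for t in ths:
    e=proj(c,box([.5411,.0542,-.1405],[[-.035+d*.019*np.cos(t),-.08-d*.019*np.sin(t),.12] for d in(1,-1)]),-.04);print(t,((e-[0,60])*1.5).round().tolist())
im=camera('wrist')[:,:,::-1]
cv2.imwrite('pics/w2z.png',cv2.resize(im[60:384],None,fx=1.5,fy=1.5))
E
```

```text
[ 0.49488991 -0.02049227  0.18810743] [ 9.01079415e-01  4.33653891e-01 -2.86896428e-04 -3.28505965e-04] [ 2.73526814e-02  1.64125700e+00 -1.17402641e-03] 9.7 [-0.07661589  0.07092538  0.02716218  1.84469452 -0.0024507   1.22678376
 -0.72240229]
[[ 0.49524183 -0.02011035  0.075     ]
 [ 0.49524183 -0.02011035  0.12      ]
 [ 0.51764794  0.13831303  0.12      ]] [[251.05481367 187.34482741]
 [250.98723859 200.61939663]
 [142.69540447  25.7077361 ]]
4.9 [[365.0, 181.0], [387.0, 240.0]]
5.1 [[372.0, 179.0], [381.0, 241.0]]
5.3 [[378.0, 179.0], [375.0, 241.0]]
5.5 [[385.0, 180.0], [368.0, 241.0]]
```

View pics/w2z.png

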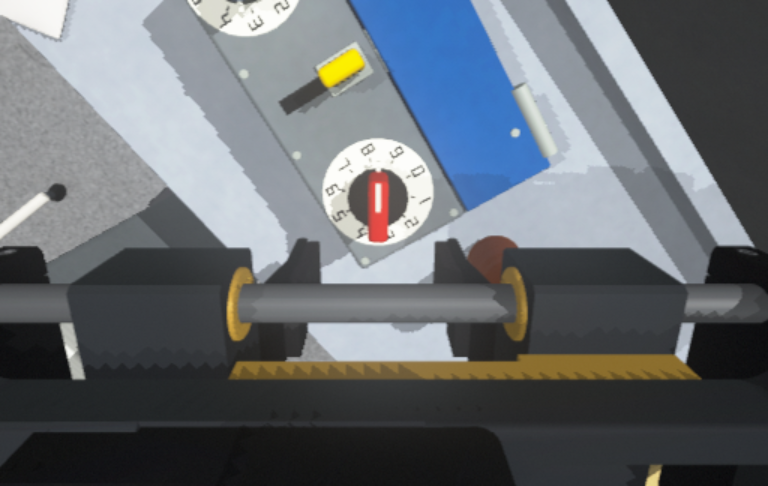

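The red knob is centred at (378,200) with its bar aligned to the tool (θ≈5.25). The bottle at (493,258) clears the fingers. Descending and gripping.

drive_tool(
  series=[0,0,0,0,0,0.6,-0.1,0,0,0,0,0,1.2,-0.15,0,0,0,0,0,1.6,-0.15,0,0,0,0,0,1.8,-0.15,0,0,0,0,0,1.8,-0.15,0,0,0,0,0,1.8,-0.15],
)

```text
time: 10.25
ee_pos: [0.4955, -0.0192, 0.1169]
eef_rot: [0.9, 0.435, -0.0, -0.0]
ft_force: [-0.1, 0.6, 0.6]
width: 0.0373
grip_force: 0.0
```

drive_tool(
  series=[0,0,0,0,0,0,-1,0,0,0,0,0,0,-1,0,0,0,0,0,0,-1,0,0,0,0,0,0,-1,0,0,0,0,0,0,-1,0,0,0,0,0,0,-1],
  grip_force=30,
)

```text
time: 10.75
ee_pos: [0.4957, -0.0202, 0.1171]
eef_rot: [0.901, 0.434, 0.001, 0.0]
ft_force: [-0.0, -0.8, 1.7]
width: 0.011
grip_force: 30.0
```

drive_tool(
  series=[0,0,-0.8,0,0,0,-1,0,0,-1.6,0,0,0,-1,0,0,-2.4,0,0,0,-1,0,0,-3.2,0,0,0,-1,0,0,-4.0,0,0,0,-1,0,0,-4.2,0,0,0,-1,0,0,-4.2,0,0,0.025,-1,0,0,-4.2,0,0,0.025,-1,0,0,-4.2,0,0,0.025,-1],
)

```text
time: 11.5
ee_pos: [0.4956, -0.0203, 0.1162]
eef_rot: [0.807, 0.59, 0.0, 0.0]
ft_force: [-1.8, -0.7, 6.6]
width: 0.011
grip_force: 30.0
```

drive_tool(
  series=[0,0,-0.15,0,0,0,-1,0,0,-0.3,0,0,0,-1,0,0,-0.45,0,0,0,-1,0,0,-0.6,0,0,0,-1,0,0,-0.75,0,0,0,-1,0,0,-0.9,0,0,0,-1,0,0,-0.9,0,0,0,-1],
)

```text
time: 12.08
ee_pos: [0.4955, -0.0203, 0.1162]
eef_rot: [0.783, 0.622, 0.0, 0.0]
ft_force: [-0.9, -0.3, 6.4]
width: 0.0111
grip_force: 30.0
```

drive_tool(
  series=[0,0,-0.15,0,0,0,-1,0,0,-0.3,0,0,0,-1,0,0,-0.45,0,0,0,-1,0,0,-0.6,0,0,0,-1,0,0,-0.75,0,0,0,-1,0,0,-0.9,0,0,0,-1,0,0,-0.9,0,0,0,-1],
)

```text
time: 12.67
ee_pos: [0.4955, -0.0203, 0.1162]
eef_rot: [0.758, 0.652, 0.0, 0.0]
ft_force: [-1.6, -0.7, 6.7]
width: 0.0105
grip_force: 30.0
```

drive_tool(
  series=[0,0,-0.15,0,0,0,-1,0,0,-0.3,0,0,0,-1,0,0,-0.45,0,0,0,-1,0,0,-0.6,0,0,0,-1,0,0,-0.75,0,0,0,-1,0,0,-0.9,0,0,0,-1,0,0,-0.9,0,0,0,-1],
)

```text
time: 13.25
ee_pos: [0.4955, -0.0202, 0.1162]
eef_rot: [0.732, 0.681, 0.0, 0.0]
ft_force: [-2.4, -1.4, 6.1]
width: 0.0108
grip_force: 30.0
```

drive_tool(
  series=[0,0,-0.15,0,0,0,-1,0,0,-0.3,0,0,0,-1,0,0,-0.45,0,0,0,-1,0,0,-0.6,0,0,0,-1,0,0,-0.75,0,0,0,-1,0,0,-0.9,0,0,0,-1,0,0,-0.9,0,0,0,-1],
)

```text
time: 13.83
ee_pos: [0.4954, -0.0203, 0.1162]
eef_rot: [0.705, 0.709, 0.0, 0.0]
ft_force: [-2.4, -0.7, 7.2]
width: 0.0111
grip_force: 30.0
```

drive_tool(
  series=[0,0,-0.15,0,0,0,-1,0,0,-0.3,0,0,0,-1,0,0,-0.45,0,0,0,-1,0,0,-0.6,0,0,0,-1,0,0,-0.75,0,0,0,-1,0,0,-0.9,0,0,0,-1,0,0,-0.9,0,0,0,-1],
)

```text
time: 14.42
ee_pos: [0.4954, -0.0203, 0.1162]
eef_rot: [0.676, 0.737, 0.0, 0.0]
ft_force: [-2.1, -0.0, 7.0]
width: 0.0111
grip_force: 30.0
```

drive_tool(
  series=[0,0,-0.15,0,0,0,-1,0,0,-0.3,0,0,0,-1,0,0,-0.45,0,0,0,-1,0,0,-0.6,0,0,0,-1,0,0,-0.75,0,0,0,-1,0,0,-0.9,0,0,0,-1,0,0,-0.9,0,0,0,-1],
)

```text
time: 15.0
ee_pos: [0.4954, -0.0203, 0.1162]
eef_rot: [0.647, 0.763, 0.0, 0.0]
ft_force: [-2.5, -0.7, 6.3]
width: 0.0108
grip_force: 30.0
```

drive_tool(
  series=[0,0,-0.15,0,0,0,-1,0,0,-0.3,0,0,0,-1,0,0,-0.45,0,0,0,-1,0,0,-0.6,0,0,0,-1,0,0,-0.75,0,0,0,-1,0,0,-0.75,0,0,0,-1],
)

```text
time: 15.5
ee_pos: [0.4953, -0.0203, 0.1162]
eef_rot: [0.622, 0.783, 0.0, 0.0]
ft_force: [-2.9, -0.4, 7.5]
width: 0.0109
grip_force: 30.0
```

drive_tool(
  series=[0,0,-0.15,0,0,0,-1,0,0,-0.3,0,0,0,-1,0,0,-0.45,0,0,0,-1,0,0,-0.6,0,0,0,-1,0,0,-0.75,0,0,0,-1,0,0,-0.9,0,0,0,-1,0,0,-0.9,0,0,0,-1],
)

```text
time: 16.08
ee_pos: [0.4953, -0.0202, 0.1161]
eef_rot: [0.59, 0.807, -0.0, 0.0]
ft_force: [-3.1, -0.6, 6.9]
width: 0.011
grip_force: 30.0
```

drive_tool(
  series=[0,0,-0.15,0,0,0,-1,0,0,-0.3,0,0,0,-1,0,0,-0.45,0,0,0,-1,0,0,-0.6,0,0,0,-1,0,0,-0.6,0,0,0,-1],
)

```text
time: 16.5
ee_pos: [0.4952, -0.0202, 0.1159]
eef_rot: [0.569, 0.822, -0.0, -0.0]
ft_force: [-1.9, -0.3, 5.1]
width: 0.0112
grip_force: 30.0
```

It seems to be starting to give. Small further turn.

drive_tool(
  series=[0,0,-0.15,0,0,0,-1,0,0,-0.3,0,0,0,-1,0,0,-0.45,0,0,0,-1,0,0,-0.45,0,0,0,-1,0,0,-0.45,0,0,0,-1],
)

```text
time: 16.92
ee_pos: [0.4951, -0.0201, 0.1154]
eef_rot: [0.552, 0.834, -0.0, -0.0]
ft_force: [-0.7, -0.3, 1.7]
width: 0.0113
grip_force: 30.0
```

Dropped. Now pushing it down in stages.

drive_tool(
  series=[0,0,-0.1,0,0,0.02,-1,0,0,-0.1,0,0,0.04,-1,0,0,-0.1,0,0,0.05,-1,0,0,-0.1,0,0,0.05,-1],
)

```text
time: 17.25
ee_pos: [0.4951, -0.0201, 0.1134]
eef_rot: [0.548, 0.836, -0.0, -0.0]
ft_force: [-1.6, -0.8, 0.2]
width: 0.0112
grip_force: 30.0
```

drive_tool(
  series=[0,0,0,0,0,0.02,-1,0,0,0,0,0,0.04,-1,0,0,0,0,0,0.06,-1,0,0,0,0,0,0.07,-1,0,0,0,0,0,0.07,-1],
)

```text
time: 17.67
ee_pos: [0.4952, -0.0201, 0.1106]
eef_rot: [0.548, 0.836, -0.0, -0.0]
ft_force: [-3.1, 0.6, 0.1]
width: 0.0108
grip_force: 30.0
```

drive_tool(
  series=[0,0,0,0,0,0.02,-1,0,0,0,0,0,0.04,-1,0,0,0,0,0,0.05,-1,0,0,0,0,0,0.05,-1,0,0,0,0,0,0.05,-1],
)

```text
time: 18.08
ee_pos: [0.4954, -0.0201, 0.1095]
eef_rot: [0.548, 0.836, 0.0, 0.0]
ft_force: [-5.5, -0.3, 7.8]
width: 0.011
grip_force: 30.0
```

The right dial is home too. Releasing, rising, then moving over the latch with the fingers closing along box y.

drive_tool(
  series=[0,0,0,0,0,0,-0.1,0,0,0,0,0,0,-0.1,0,0,0,0,0,0,-0.1,0,0,0,0,0,-0.7,-0.1,0,0,0,0,0,-1.4,-0.1,0,0,0,0,0,-1.8,-0.1,0,0,0,0,0,-1.8,-0.1],
)

```text
time: 18.67
ee_pos: [0.4976, -0.0199, 0.1846]
eef_rot: [0.548, 0.836, 0.002, 0.003]
ft_force: [0.2, 0.4, -0.7]
width: 0.0385
grip_force: 0.0
```

drive_tool(
  series=[0,0,-1.3,0.2,0.2,0,0,0,0,-2.6,0.4,0.4,0,0,0,0,-3.9,0.6,0.65,0,0,0,0,-5.2,0.8,0.9,0,0,0,0,-6.5,1.0,1.1,0,0,0,0,-7.8,1.2,1.3,0,0,0,0,-9.1,1.405,1.533,0,0,0,0,-10.4,1.405,1.533,0,0,0,0,-11.7,1.405,1.533,0,0,0,0,-11.7,1.405,1.533,0,0],
)

```text
time: 19.5
ee_pos: [0.5291, 0.0562, 0.1801]
eef_rot: [0.067, 0.998, 0.0, -0.0]
ft_force: [0.2, -0.4, 0.5]
width: 0.0434
grip_force: 0.0
```

```bash
python3 - <<'E'
from bench import telemetry, camera, get_calibration
from h import *
import cv2
c=get_calibration('wrist');s=telemetry.read_state();print(s['ee_pos'],s['eef_rot'],s['time'],s['joint_positions'][6])
q=[.5411,.0542,-.1405]
for x in(.001,-.025):
  print(((proj(c,box(q,[[x,.006,.109],[x,-.006,.109]]),-.04)-[0,60])*1.5).round().tolist())
im=camera('wrist')[:,:,::-1]
cv2.imwrite('pics/w3z.png',cv2.resize(im[60:384],None,fx=1.5,fy=1.5))
E
```

```text
[0.52913747 0.05616348 0.18009387] [ 6.68102281e-02  9.97765681e-01  3.36825437e-05 -1.97287309e-04] 19.5 1.2216514799636906
[[387.0, 232.0], [366.0, 232.0]]
[[387.0, 190.0], [366.0, 190.0]]
```

View pics/w3z.png

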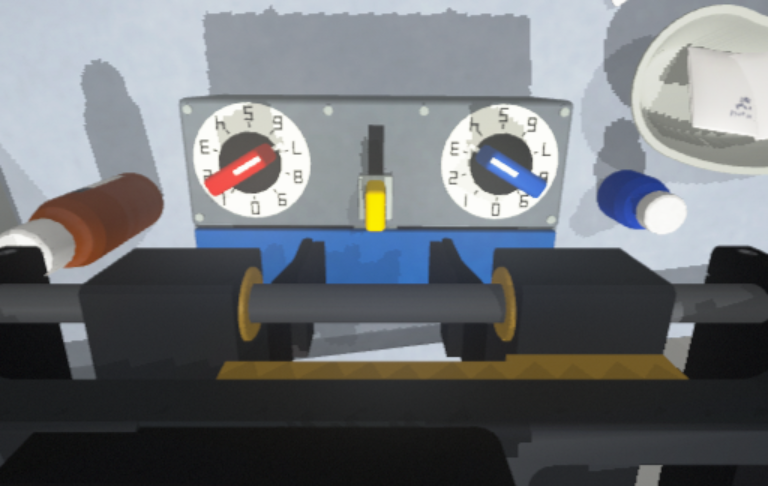

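The latch top is at (375,205), matching the prediction, and both dials sit pointed as expected. Descending and gripping the latch, where tool +x is the pull direction.

drive_tool(
  series=[0,0,0,0,0,0.6,-0.1,0,0,0,0,0,1.2,-0.15,0,0,0,0,0,1.6,-0.15,0,0,0,0,0,1.88,-0.15,0,0,0,0,0,1.88,-0.15,0,0,0,0,0,1.88,-0.15],
)

```text
time: 20.05
ee_pos: [0.5291, 0.0559, 0.1057]
eef_rot: [0.071, 0.997, 0.0, -0.0]
ft_force: [0.4, 0.0, -0.4]
width: 0.0373
grip_force: 0.0
```

drive_tool(
  series=[0,0,0,0,0,0,-1,0,0,0,0,0,0,-1,0,0,0,0,0,0,-1,0,0,0,0,0,0,-1,0,0,0,0,0,0,-1,0,0,0,0,0,0,-1],
)

```text
time: 20.55
ee_pos: [0.5293, 0.0552, 0.1061]
eef_rot: [0.07, 0.998, -0.0, 0.0]
ft_force: [-1.2, -2.5, 4.3]
width: 0.0106
grip_force: 30.0
```

drive_tool(
  series=[0,0,0,0.02,0,0,-1,0,0,0,0.04,0,0,-1,0,0,0,0.06,0,0,-1,0,0,0,0.06,0,0,-1],
)

```text
time: 20.88
ee_pos: [0.5276, 0.0555, 0.1062]
eef_rot: [0.07, 0.998, -0.0, 0.001]
ft_force: [2.9, -4.9, 2.4]
width: 0.0112
grip_force: 30.0
```

drive_tool(
  series=[0,0,0,0.06,-0.015,0,-1,0,0,0,0.12,-0.015,0,-1,0,0,0,0.18,-0.015,0,-1,0,0,0,0.24,-0.015,0,-1,0,0,0,0.3,-0.015,0,-1,0,0,0,0.36,-0.015,0,-1,0,0,0,0.36,-0.015,0,-1],
)

```text
time: 21.47
ee_pos: [0.5121, 0.0576, 0.106]
eef_rot: [0.07, 0.998, -0.0, 0.0]
ft_force: [0.9, -3.2, 7.1]
width: 0.0108
grip_force: 30.0
```

drive_tool(
  series=[0,0,0,0.05,0,0,-1,0,0,0,0.1,0,0,-1,0,0,0,0.15,0,0,-1,0,0,0,0.18,0,0,-1,0,0,0,0.18,0,0,-1],
)

```text
time: 21.88
ee_pos: [0.5051, 0.0587, 0.1061]
eef_rot: [0.07, 0.998, -0.0, 0.0]
ft_force: [0.2, -3.2, 6.4]
width: 0.0108
grip_force: 30.0
```

24.4 mm drawn, so releasing, retreating and checking.

drive_tool(
  series=[0,0,0,0,0,0,-0.1,0,0,0,0,0,0,-0.1,0,0,0,0,0,0,-0.1,0,0,0,0,0,-0.6,-0.1,0,0,0,0,0,-1.4,-0.1,0,0,0,0,0,-2.2,-0.1,0,0,0,0,0,-3.0,-0.1,0,0,0,0,0,-3.0,-0.1,0,0,0,0,0,-3.0,-0.1],
)

```text
time: 22.63
ee_pos: [0.5057, 0.0593, 0.2269]
eef_rot: [0.069, 0.998, 0.0, 0.001]
ft_force: [0.2, -0.1, -1.2]
width: 0.0391
grip_force: 0.0
```

```bash
python3 - <<'E'
from bench import telemetry, camera
import cv2,numpy as np
s=telemetry.read_state();print(s['ee_pos'],s['ft_force'],s['time'])
a=camera('scene')[:,:,::-1][130:310,120:310];b=camera('wrist')[:,:,::-1][60:270]
a=cv2.resize(a,None,fx=1.8,fy=1.8)
b=cv2.resize(b,None,fx=.9,fy=.9); 
cv2.imwrite('pics/end.png',np.hstack([np.pad(x,((0,max(a.shape[0],b.shape[0])-x.shape[0]),(0,0),(0,0))) for x in(a,b)]))
E
```

```text
[0.50566946 0.05928399 0.22687447] [ 0.19941498 -0.06567306 -1.18990978] 22.6333
```

View pics/end.png

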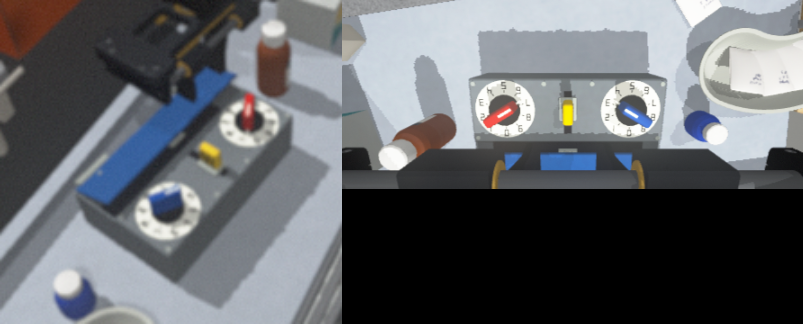

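The picture shows the lid raised (left panel, around (150,140)) and the latch drawn forward at (208,157). Both dials are set, the bottle and pot are standing where they were, and the gripper is clear of everything.

```bash
python3 -c "
from bench import r
print(r.close_job())"
```

```text
the job is handed in; nothing more can be done
None
```

I handed the job in at about 22.7 s: both dials are seated in their gates about 7 mm down, the latch is drawn about 24 mm, and the lid is up. The bottle and gel pot are standing where they were, and the carton, which the arm stayed clear of, wasn't re-checked in the final picture. No verdict came back.

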